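Push the heel block down the wet-varnished drying lane

ROBOT

A 6-joint arm with a two-finger parallel gripper is mounted at the origin on the work surface. World frame = base frame: x ahead of the robot, y to its left, z up, the work surface at z = 0. Lengths are in mm, angles in rad, forces in N, time in s.
With the tool pointing down it reaches from about 350 to 925 mm from the base axis. Payload 6.4 kg.
Tool frame: the origin (TCP) lies at the very end of the fingers, on their centre line; the grasp point (between the pads) lies 19 mm behind it; z points along the fingers, y is the line along which they close (so a half turn about z gives the same grasp; the last joint's range is limited). The gripper opens to 94 mm and grips with 3 to 60 N. Pads are 16 mm wide; open, the fingers measure 119 mm over their backs; the gripper's body (75 mm by 177 mm) begins 78 mm behind the grasp point.
Start: joints at [-1.435, 0.245, 1.558, -0, 1.339, -0.174], TCP at [198.169, -619.066, 205.455] pointing down, gripper open.
Joint ranges: [-3.13, 3.13], [-1.02, 2.26], [0.13, 2.54], [-0.95, 4.09], [0.21, 2.88], [-2.74, 2.74]. Speed limits (rad/s): [2.57, 2.57, 3.14, 3.14, 3.14, 3.14].

INTERFACE

Orientations are given as a rotation vector (axis times angle).
In Python, from plant import bot gives the robot as it stands. Calls block until the motion is done:
- bot.movep(position, orientation): joint-space move of the TCP to a pose.
- bot.move_linear(position, orientation=None, velocity=150): straight line of the TCP; orientation=None keeps the orientation; velocity is the mean speed in mm/s.
- bot.set_joints(angles): joint-space move.
- bot.command_gripper(opening, effort=None): opening from 0.0 (shut) to 1.0 (fully open); effort is the grip in N (None keeps the last); returns when the fingers have stopped.
- bot.hold(seconds).
- bot.inverse_kinematics(position, orientation): joint angles nearest the present ones, or None.
- bot.get_obs(): the state.
- bot.camera(name): name is "scene" or "side" or "wrist"; returns (picture, depth): 480x640x3 uint8, red, green, blue; 480x640 float32, mm along the optical axis (not along the pixel's ray), 0 where there is no reading.
- bot.get_calibration(name): a dict with "camera_matrix" (3x3 intrinsics, pixels), "pose" (4x4, takes a point from camera to world coordinates). Camera axes: x right, y up, looking along -z (the intrinsics and any distortion apply to the point x, -y, -z); pixel columns grow to the right and rows downward; lengths in mm; the calibration is good to about 2 mm. A picture is of the moment at which its call begins: read the wrist's pose just before it. get_calibration takes no time and is no camera call; for the wrist camera it gives the pose at the moment of the call.
A pose or a line that the arm cannot do raises bot.PlanningError and nothing moves.
- bot.close_job(): hands the job in; it is judged then, once.
Trained networks look in the newest picture that a camera, given by its name, has taken for a name from the list of things; names that differ only in an ending like _2 or _b are one class to them, and where a whole thing is asked for, a point or a joint stands for the part that bears it (a point fixed in the world has none). Each returns a list of dicts, best first, with "conf" (0 to 1); they miss things now and then, are a little off and sometimes report something else, mostly with a low value. They report only what shows in the picture. A call takes as long as a camera call. They do not tell look-alikes from the thing itself.
- bot.find_in(camera, label): "extent" ([left, top, width, height] in pixels, round what is visible of it).
- bot.tip_of(camera, label): "location" ([row, column] in pixels: a listed point, or the origin of a listed thing).
The state is a dict: "time": time; "qpos": joint angles; "qvel": joint speeds; "joint_torque": joint torques, N m; "position": TCP position; "ee_rot": TCP orientation; "contact_force": force on the tool from outside, world axes, zero at the start; "wrist_torque": the same for the moment, N m; "opening": opening from 0.0 (shut) to 1.0 (fully open); "finger_force": force on a finger pad.
Only numpy, scipy, OpenCV 4.12 (cv2) and the standard library are available. Lean on these libraries where they do the work, as an engineer would, in place of code of your own. Each camera call takes 0.05 s, during which the arm holds its last target. There are 200 camera calls.

TASK

The two guide rails of the drying lane are freshly varnished. Push the dark mahogany heel block from the bare apron in through the lane's open mouth and down between the rails until it stands wholly and squarely on the cork inlay, letting nothing touch either rail. Only push it along the board with the fingertips, never lifting or tipping it; leave the other things on the bench where they are and finish clear of everything.

Things in the scene. Friction and masses are not known exactly. Their poses are not given: they have to be found in the camera images.
- lane: Drying lane: pale flat board 500 x 150 x 8 mm fixed to the bench. x runs along the lane in the push direction (bare apron to cork inlay), y to the left of the push, z up. Origin on the lane's centre line at the board's underside (bench height). Board: x = -270 to +230 mm; apron without rails: x = -270 to -50; rails: x = -50 to +230. Open at both ends.
- rail_left: Left guide rail (brown wood, a brass dot near each end), 280 long, 12 thick, 36 mm high, fixed on the board at lane y = +49 mm (inner face +43), top 44 mm above the bench. Origin at the centre of its underside, axes as the lane's. Must not be touched. The clear lane between the rails is 86 mm wide.
- rail_right: Right guide rail, the same, at lane y = -49 mm (inner face at -43 mm). Must not be touched.
- mouth (a point): The middle of the lane's open mouth (x = -50 mm in the lane's frame), on the board's top face; axes as the lane's.
- inlay (a point): Centre of the cork inlay, a flush brown cork field 124 mm along the lane and as wide as the lane (86 mm), on the board's top face (x = +150 mm in the lane's frame); axes as the lane's.
- heel_block: Dark mahogany heel block, a box 100 (x) by 56 (y) by 40 mm (z) with a dark slot line along the middle of its top, about 0.14 kg, loose. Origin at the centre of its underside, z up, x along its length. Starts lying on the apron up to 25 mm off the lane's centre line and skewed by up to 0.3 rad. Slides with ordinary wood friction.
- rosette: Jacaranda soundhole rosette, a flat wooden ring 100 mm across, 5 mm thick, lies or stands on the bench; not part of the job. Origin at the centre of its underside.
- scraper: Blued steel cabinet scraper, a plate 130 x 60 x 4 mm, lies or stands on the bench; not part of the job. Origin at the centre of its underside.
- cork_block: Cork sanding block 100 x 60 x 35 mm, lies or stands on the bench; not part of the job. Origin at the centre of its underside.
- pin_pot: Squat terracotta pot of brass bridge pins, 84 mm across, 69 mm high with pins, lies or stands on the bench; not part of the job. Origin at the centre of its underside.
- glue_jar: Amber glue jar 60 mm across, 75 mm high, lies or stands on the bench; not part of the job. Origin at the centre of its underside.
- hammer: Small hammer 240 mm long, on the bench to the robot's right; not part of the job.
- brush: Brush 200 mm long, on the bench to the robot's left; not part of the job.
There are look-alikes about, which are no part of the job. Of the things shaped like the heel_block, the dark wooden one is meant.

How it is judged:
By the outcome, as a careful person would: the job done as asked, in the order asked, and still so for the second after the job is handed in, with the robot touching nothing.
It also fails if it takes over 72 s, if anything falls off the work surface, if the arm or the gripper's body presses on something with over 40 N, if the wrist force passes 120 N, or if a joint passes its speed limit or range.

## Working session

There is one attempt and no reset: what is moved stays moved. The work goes in short steps, each a Python script; the robot and the scene stay as the last script left them, time stands still between calls to the robot, and variables do not carry over. Pictures are saved under pics/ and viewed, at most 10 in all, crops included, and the job is handed in when it is done.

```bash
mkdir -p pics; ls
python3 - <<'E'
from plant import bot
import cv2,numpy as np
for c in("scene","side"):
    p,d=bot.camera(c); cv2.imwrite(f"pics/{c}0.png",p[:,:,::-1]); np.savez(f"pics/{c}0.npz",p=p,d=d)
    print(c,bot.get_calibration(c))
    for l in("lane","heel_block","mouth","inlay","rail_left","rail_right"):
        print(l,bot.find_in(c,l)[:3],bot.tip_of(c,l)[:3])
print(bot.get_obs())
E
```

```text
pics
scene {'camera_matrix': array([[538.87454697,   0.        , 320.09781227],
       [  0.        , 538.87454697, 238.91447479],
       [  0.        ,   0.        ,   1.        ]]), 'pose': array([[ 6.20503276e-01, -5.28227228e-01,  5.79613388e-01,
         1.34647732e+03],
       [ 7.84037031e-01,  4.33116766e-01, -4.44629960e-01,
        -5.84836067e+02],
       [-1.61746249e-02,  7.30332707e-01,  6.82900080e-01,
         9.35942439e+02],
       [ 0.00000000e+00,  0.00000000e+00,  0.00000000e+00,
         1.00000000e+00]])}
lane [{'extent': [216.6, 195.4, 206.4, 108.1], 'conf': 0.97}] [{'location': [246.5, 329.8], 'conf': 0.65}, {'location': [252.1, 311.4], 'conf': 0.64}]
heel_block [{'extent': [245.6, 243.8, 50.5, 41.9], 'conf': 0.63}, {'extent': [170.0, 301.0, 58.7, 45.3], 'conf': 0.59}] [{'location': [326.7, 201.5], 'conf': 0.71}, {'location': [235.2, 217.2], 'conf': 0.68}, {'location': [270.6, 270.6], 'conf': 0.57}]
mouth [{'extent': [221.9, 196.8, 202.8, 110.4], 'conf': 0.87}] [{'location': [251.8, 310.7], 'conf': 0.57}]
inlay [{'extent': [216.1, 192.7, 206.4, 110.1], 'conf'
[... 1917 characters left out ...]
qpos': array([-1.43511956e+00,  2.45104609e-01,  1.55780387e+00,  1.43680394e-05,
        1.33869323e+00, -1.74095325e-01]), 'qvel': array([-7.76046368e-05,  9.52285757e-04,  5.64067785e-06,  1.21687766e-04,
        2.46318049e-03,  7.02334337e-04]), 'joint_torque': array([-9.53201488e-04, -4.15831769e+01, -3.14870095e+01,  6.84229564e-02,
        2.89850926e-02, -1.73260241e-05]), 'position': array([ 198.16085153, -619.06913479,  205.45022217]), 'ee_rot': array([-3.10397714e+00, -4.84639193e-01, -2.22329987e-05]), 'contact_force': array([-0.66458521, -0.46847781, -0.40680661]), 'wrist_torque': array([-0.0049244 , -0.00394395,  0.04352858]), 'finger_force': 0.0, 'opening': 0.999781774811147}
```

View pics/scene0.png

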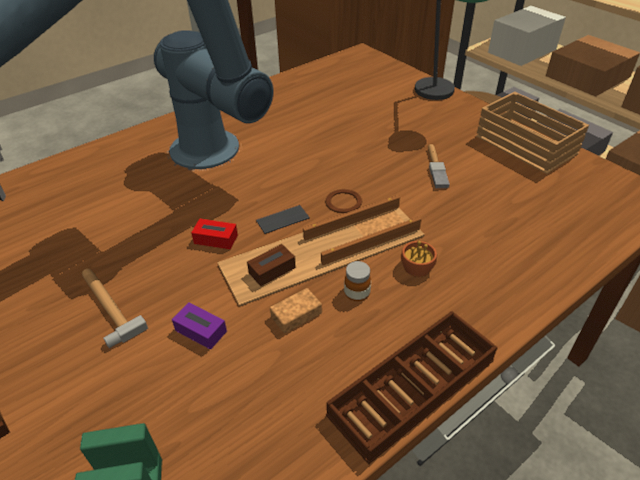

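View pics/side0.png

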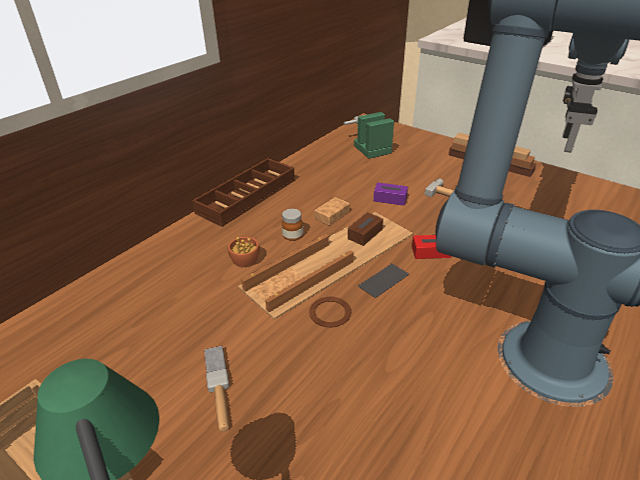

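The dark mahogany block on the apron is at scene (270,264) and side (366,229). Look-alikes are the red block at scene (214,233), the purple one at (199,325) and the cork block at (296,308). I choose the dark one on the apron. Next I'll locate it roughly and look at it closely with the wrist camera.

```bash
cat > h.py <<'E'
import numpy as np,cv2
from plant import bot
from scipy.spatial.transform import Rotation as R
def ray(K,T,u,v):
    return T[:3,:3]@np.array([(u-K[0,2])/K[0,0],-(v-K[1,2])/K[1,1],-1.]),T[:3,3]
def at_z(K,T,u,v,z):
    d,o=ray(K,T,u,v); return o+d*(z-o[2])/d[2]
def proj(K,T,P):
    p=(np.atleast_2d(P)-T[:3,3])@T[:3,:3]
    return np.c_[K[0,2]-K[0,0]*p[:,0]/p[:,2],K[1,2]+K[1,1]*p[:,1]/p[:,2]]
def down(a): # tool z down, tool y axis at world angle a
    y=np.array([np.cos(a),np.sin(a),0]);z=np.array([0,0,-1.]);return R.from_matrix(np.c_[np.cross(y,z),y,z]).as_rotvec()
def cloud(K,T,d):
    v,u=np.indices(d.shape); c=np.stack([(u-K[0,2])/K[0,0]*d,-(v-K[1,2])/K[1,1]*d,-d],-1)
    return c@T[:3,:3].T+T[:3,3]
E
python3 - <<'E'
from h import *
c=bot.get_calibration("scene");K,T=c["camera_matrix"],c["pose"]
for n,u,v,z in [("apronL",219,264,8),("apronR",240,303,8),("endR",423,235,8),("mouthpt",310.7,251.8,8),("inlay",379.8,224.9,8),("railLfar",399,202,44),("railLnear",305,233,44),("railRnear",321,254,44),("railRfar",420,222,44),("block",271,258,48)]:
    print(n,at_z(K,T,u,v,z).round())
c=bot.get_calibration("side");K,T=c["camera_matrix"],c["pose"]
for n,u,v,z in [("mouthpt",338.9,251.3,8),("inlay",279.3,287.6,8),("apronL",411,235,8),("endL",275,314,8),("block",365,226,48)]:
    print("side",n,at_z(K,T,u,v,z).round())
c=bot.get_calibration("wrist");o=bot.get_obs()
Tt=np.eye(4);Tt[:3,:3]=R.from_rotvec(o["ee_rot"]).as_matrix();Tt[:3,3]=o["position"]
print(c["camera_matrix"],(np.linalg.inv(Tt)@c["pose"]).round(3))
E
```

```text
apronL [ 474. -224.    8.]
apronR [ 610. -250.    8.]
endR [713. 230.   8.]
mouthpt [581. -27.   8.]
inlay [615. 172.   8.]
railLfar [609. 242.  44.]
railLnear [549. -20.  44.]
railRnear [632. -35.  44.]
railRfar [699. 227.  44.]
block [ 571. -136.   48.]
side mouthpt [586. -30.   8.]
side inlay [621. 179.   8.]
side apronL [ 462. -213.    8.]
side endL [569. 254.   8.]
side block [ 564. -124.   48.]
[[356.51283992   0.         326.79829798]
 [  0.         356.51283992 238.87935702]
 [  0.           0.           1.        ]] [[ 1.00000e-03  9.62000e-01  2.74000e-01  7.92240e+01]
 [ 1.00000e+00 -1.00000e-03  0.00000e+00  4.63000e-01]
 [ 0.00000e+00  2.74000e-01 -9.62000e-01 -1.79771e+02]
 [ 0.00000e+00  0.00000e+00  0.00000e+00  1.00000e+00]]
```

Run:
```python
from h import *
a=1.39
for s in (0,np.pi):
    q=bot.inverse_kinematics([610,-110,300],down(a+s)); print(s,q)
q0=bot.get_obs()["qpos"]
bot.movep([610,-110,300],down(a))
for i,(x,y) in enumerate([(610,-110),(610,60)]):
    if i: bot.move_linear([x,y,300],velocity=250)
    c=bot.get_calibration("wrist");p,d=bot.camera("wrist")
    cv2.imwrite(f"pics/w{i}.png",p[:,:,::-1]); np.savez(f"pics/w{i}.npz",p=p,d=d,K=c["camera_matrix"],T=c["pose"])
    for l in("heel_block","mouth","inlay","rail_left","rail_right"):
        print(l,[(np.round(at_z(c["camera_matrix"],c["pose"],r["location"][1],r["location"][0],8)),r["conf"]) for r in bot.tip_of("wrist",l)[:3]])
print(bot.get_obs()["time"],bot.get_obs()["qpos"])
```

```text
0 [-3.61084946e-01  1.13772123e-01  1.53543499e+00 -4.44089210e-16
  1.49238554e+00 -1.75108495e+00]
3.141592653589793 [-0.36108495  0.11377212  1.53543499  0.          1.49238554  1.39050771]
heel_block [(array([ 570., -137.,    8.]), 0.95), (array([ 384., -181.,    8.]), 0.87), (array([ 618., -350.,    8.]), 0.79)]
mouth [(array([581., -25.,   8.]), 0.77)]
inlay [(array([619., 169.,   8.]), 0.86), (array([656., 102.,   8.]), 0.39)]
rail_left [(array([559., 123.,   8.]), 0.77), (array([ 421., -479.,    8.]), 0.47)]
rail_right [(array([657., 100.,   8.]), 0.82)]
heel_block [(array([ 571., -139.,    8.]), 0.71), (array([ 619., -352.,    8.]), 0.68), (array([ 386., -178.,    8.]), 0.57)]
mouth [(array([584., -22.,   8.]), 0.69)]
inlay [(array([618., 172.,   8.]), 0.83)]
rail_left [(array([562., 121.,   8.]), 0.93)]
rail_right [(array([661., 102.,   8.]), 0.9)]
5.0917 [-8.82787476e-02  9.73827467e-02  1.55320268e+00 -8.09028562e-05
  1.49114185e+00 -1.47679550e+00]
```

View pics/w0.png

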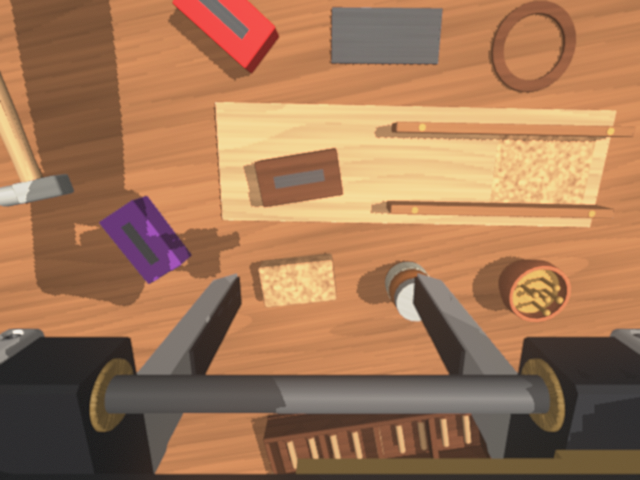

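View pics/w1.png

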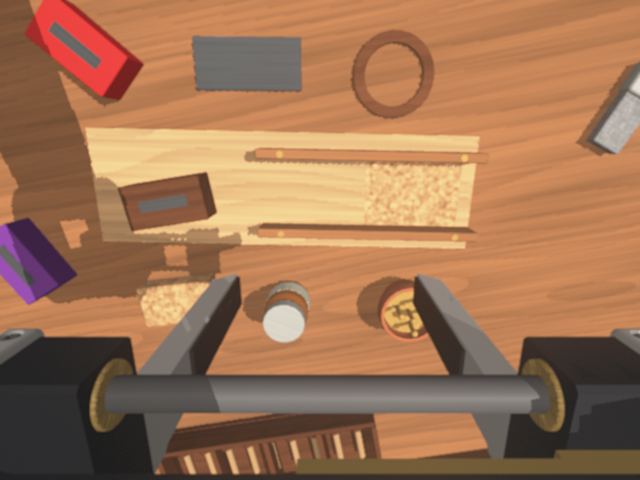

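w0 shows the dark block at (298,178) on the apron, rotated relative to the lane, with its slot visible. The rails run from (395,128) to (610,131) and from (390,207) to (605,211), and the inlay is at (545,170). w1 agrees. Next I'll fit the geometry from the depth cloud.

```bash
cat >> h.py <<'E'
def block_pose(p,P,cen,a):
    """top-face rectangle of the dark block: centre, yaw near a"""
    hsv=cv2.cvtColor(p,cv2.COLOR_RGB2HSV)
    m=(np.hypot(P[...,0]-cen[0],P[...,1]-cen[1])<75)&(P[...,2]>40)&(P[...,2]<56)
    m=cv2.morphologyEx(m.astype(np.uint8),cv2.MORPH_OPEN,np.ones((3,3)))
    n,lab,st,_=cv2.connectedComponentsWithStats(m)
    m=lab==1+np.argmax(st[1:,4])
    Q=P[m]; (c,s,_)=r=cv2.minAreaRect(Q[:,:2].astype(np.float32))
    b=cv2.boxPoints(r); e=[b[1]-b[0],b[2]-b[1]]; e=max(e,key=np.linalg.norm)
    y=np.arctan2(e[1],e[0]); y=(y-a+np.pi/2)%np.pi-np.pi/2
    return np.array(c),y,s,np.median(Q[:,2])
E
python3 - <<'E'
from h import *
for i in (0,1):
    f=np.load(f"pics/w{i}.npz"); K,T,p,d=f["K"],f["T"],f["p"],f["d"]; P=cloud(K,T,d); P[d==0]=0
    a=1.39; 
    for it in range(2):
        ex=np.array([np.cos(a),np.sin(a)]);ey=np.array([-ex[1],ex[0]]);o=np.array([619,171])-150*ex if it==0 else o
        L=np.stack([(P[...,:2]-o)@ex,(P[...,:2]-o)@ey,P[...,2]],-1)
        sl=[];ce=[]
        for s in (1,-1):
            m=(abs(L[...,1]-49*s)<15)&(abs(L[...,0]-90)<160)&(abs(L[...,2]-44)<5)
            q=L[m]; k=np.polyfit(q[:,0],q[:,1],1); sl.append(k[0]); ce.append(np.polyval(k,90));
            print(i,s,k[0],ce[-1],np.percentile(q[:,0],[0.5,99.5]),np.median(q[:,2]),m.sum())
        a+=np.mean(sl); o=o+ey*np.mean(ce)
    # board ends
    m=(abs(L[...,1])<30)&(abs(L[...,2]-8)<3)&(abs(L[...,0])<300)
    print("board x",np.percentile(L[m][:,0],[0.2,99.8]),np.median(L[m][:,2]))
    ex=np.array([np.cos(a),np.sin(a)]);o=o; print("a",a,"o",o,"inlay",o+150*ex)
    c,y,s,z=block_pose(p,P,[570,-137],a); print("block",c,y,s,z,"lane",(c-o)@ex,(c-o)@[-ex[1],ex[0]])
E
```

```text
0 1 -0.020719221043321367 48.42634415478527 [-48.41240154 227.81582707] 44.41754894281294 2572
0 -1 -0.020883321840864038 -48.84094101043243 [-49.70744479 225.89515959] 44.31125545692856 2230
0 1 4.662349092229931e-05 50.49514229799565 [-49.4087192  226.84083752] 44.41754894281294 2572
0 -1 -0.00011962650228900384 -46.75111583424045 [-48.77754699 226.9463913 ] 44.31125545692856 2230
board x [-268.95012123  228.51806955] 8.529725797821612
a 1.369162227052224 o [590.39787189  23.78244508] inlay [620.43846059 170.74353867]
block [ 570.80328369 -138.78257751] 0.17891416416786887 (100.23309326171875, 56.09119415283203) 48.39271020649397 lane -163.1957764363893 -13.359379147806917
1 1 -0.020549252899357627 48.55789354001266 [-47.22985014 228.59089752] 44.28936707577628 2426
1 -1 -0.019851433597931057 -48.68331273827659 [-49.06376467 226.46032838] 44.19673905020554 2144
1 1 -0.00038384920663461086 50.428208963646206 [-48.3504911  227.58333711] 44.28936707577628 2426
1 -1 0.0003115184372642138 -46.79312656261735 [-48.08844981 227.53202057] 44.19673905020554 2144
board x [-268.84229887  228.72593864] 8.437258104280374
a 1.3697634913666703 o [590.30879022  23.79646667] inlay [620.26101104 170.77559603]
block [ 570.93902588 -138.52877808] 0.1772800705687545 (101.0257339477539, 56.165531158447266) 48.29796284560189 lane -162.9239373693364 -13.433669843610565
```

```bash
cat >> h.py <<'E'
A=1.3695;O=np.array([590.35,23.8]);EX=np.array([np.cos(A),np.sin(A)]);EY=np.array([-EX[1],EX[0]])
def W(x,y,z): return [*(O+x*EX+y*EY),z]
def look(name,cen):
    c=bot.get_calibration("wrist");p,d=bot.camera("wrist");cv2.imwrite(f"pics/{name}.png",p[:,:,::-1])
    P=cloud(c["camera_matrix"],c["pose"],d);P[d==0]=0
    np.savez(f"pics/{name}.npz",p=p,P=P)
    b,y,s,z=block_pose(p,P,W(*cen,0),A); r=((b-O)@EX,(b-O)@EY,y)
    print(name,"block lane x,y,yaw",np.round(r,3),np.round(s,1),round(z,1));return r
E
python3 - <<'E'
from h import *
f=np.load("pics/w0.npz");P=cloud(f["K"],f["T"],f["d"]);L=np.stack([(P[...,:2]-O)@EX,(P[...,:2]-O)@EY,P[...,2]],-1)
m=(L[...,2]>12)&(abs(L[...,0]+160)<75)&(L[...,1]<-60)&(L[...,1]>-160)&(L[...,2]<45); print("cork y max",np.percentile(L[m][:,1],[90,99,99.9]))
bot.command_gripper(0.53)
bot.movep(W(-163,-72,120),down(A))
bot.move_linear(W(-163,-72,20),velocity=120)
bot.move_linear(W(-163,-36.5,20),velocity=40)
print(bot.get_obs()["contact_force"])
bot.move_linear(W(-163,-60,20),velocity=100)
bot.move_linear(W(-163,-90,170),velocity=200)
look("s1",(-163,0)); print(bot.get_obs()["time"])
E
```

```text
cork y max [-125.46412158 -121.13086706 -120.34684889]
[0.33109423 0.00622334 0.69418354]
s1 block lane x,y,yaw [-158.446    2.294    0.   ] [100.3  55.4] 48.5
10.3667
```

Run:
```python
from h import *
bot.command_gripper(0.28)
D=down(A-np.pi/2)
bot.movep(W(-245,2,150),D)
bot.move_linear(W(-245,2,20),velocity=130)
bot.move_linear(W(-168,2,20),velocity=60)
o=bot.get_obs();print(o["contact_force"],o["opening"],o["time"],o["qpos"])
look("p1",(-110,2))
```

```text
[-0.12140186 -0.11806448  0.6372508 ] 0.2800847411275865 14.7917 [-4.46200307e-01  3.07745816e-01  1.85818195e+00  2.92363181e-04
  9.76055606e-01 -2.44651937e-01]
p1 block lane x,y,yaw [-1.15301e+02  1.90200e+00  2.00000e-03] [112.7  56.3] 48.5
```

View pics/p1.png

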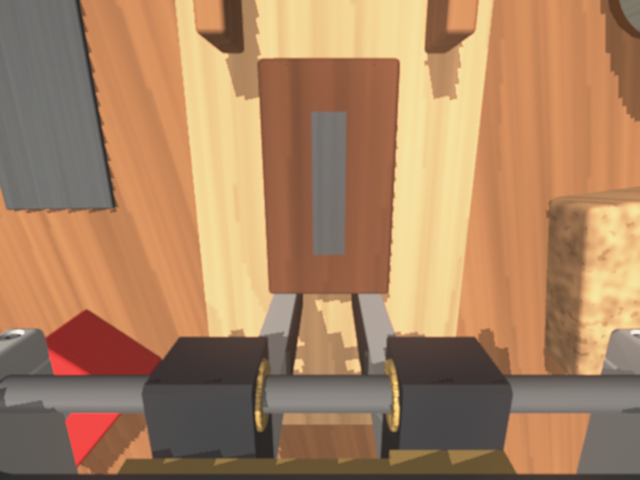

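The block at (328,175) sits square and midway between the rail ends at (232,50) and (440,50), with both fingertips flat on its rear face. I'll keep pushing and check partway.

Run:
```python
from h import *
bot.move_linear(W(-60,1,20),velocity=70)
b=look("p2",(0,2))
if abs(b[1])<7 and abs(b[2])<0.05:
    bot.move_linear(W(75,0.5,20),velocity=70)
    b=look("p3",(135,2)); o=bot.get_obs();print(o["contact_force"],o["time"])
```

```text
p2 block lane x,y,yaw [-5.628e+00  8.280e-01  3.000e-03] [109.3  56.3] 48.5
p3 block lane x,y,yaw [1.29497e+02 3.37000e-01 1.00000e-03] [109.6  56.4] 48.5
[ 0.18920897  0.18542816 -0.42338913] 18.7083
```

Run:
```python
from h import *
bot.move_linear(W(90.5,0.5,20),velocity=40)
bot.hold(0.2)
bot.move_linear(W(60,0.5,20),velocity=80)
bot.move_linear(W(40,0.5,200),velocity=150)
look("f",(150,0)); print(bot.get_obs()["time"])
```

```text
f block lane x,y,yaw [1.50762e+02 5.50000e-01 1.00000e-03] [99.3 56.1] 48.5
21.3917
```

View pics/f.png

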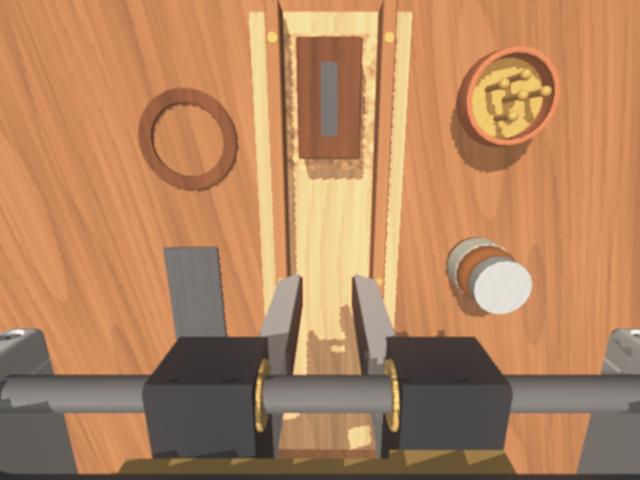

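The block at (329,97) stands square and centred on the cork, with cork showing on all sides and both rails clear. I'm handing the job in.

```bash
python3 -c "
from plant import bot
print(bot.close_job())"
```

```text
the job is handed in; nothing more can be done
None
```

The mahogany heel block now stands squarely on the cork inlay, about 1 mm off its centre and skewed 0.001 rad. It was only pushed along the board, no rail contact showed in the pictures or force readings, the arm finished clear, and the job was handed in at about 21 s.

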